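# Put away two texture rollers and tip the tray to close up its rows

### The job

Gently lay the two loose plaster texture rollers, across their rows like the others, in the free space at the back of the level tilting tray: the long one in the row of long rollers, the short one in the row of short ones. Then tip the tray's near end down to about 25 degrees (never past 35) and keep it there for a moment, until all the rollers have rolled down and closed up against the near end, and bring the tray back level on its rest, leaving the mug, the dish and the jar where they are.

Things in the scene. Friction and masses are not known exactly. Their poses are not given: they have to be found in the camera images.
- tray (a joint): tilt (rad) of the wooden tray on its steel bench stand. 0 = level, on the stand's rear bar, a hard stop; grows as the near end goes down, to a stop at 0.75; 25 degrees = 0.436. The pivot is stiff (0.8 N m): the tray stays at whatever angle it is left, and 6 to 10 N straight down on an end ledge turns it
- tray_floor (a point): centre of the tray's inner floor, on the pivot line, 110 mm above the table at any tilt. x to the tray's far end, y along the pivot to its left side, z up; tilts with the tray. Floor: x -110..110, y -90..90 mm. Walls 30 mm high, row divider 22 mm. Three rollers closed up against the near end lie at about x = -94, -62 and -30 mm
- long_row (a point): on the floor in the middle of the free back part of the row for long rollers, at x = 55, y = 39 mm in the frame of tray_floor, same axes. The row is 102 mm wide (y -12..90) and 220 mm long; two long rollers lie across it in its near part; at the start x 10..110 mm is free
- short_row (a point): the same for short rollers, at x = 55, y = -54 mm in the frame of tray_floor. The row is 72 mm wide (y -90..-18); two short rollers lie in its near part; at the start x 10..110 mm is free
- near_ledge (a point): centre of the flat top of the tray's near hand ledge (26 mm deep, 150 mm wide), at x = -129, y = 0, z = 30 mm in the frame of tray_floor. Pressing it down tips the tray. Same axes as tray_floor
- far_ledge (a point): the same on the far end, at x = 129, z = 30 mm in that frame. With the tray tipped it stands high; pressing it down brings the tray back level
- stand: the fixed stand; origin on the table under the middle of the tray, x to the tray's far end. 250 mm long, 284 mm wide over the pivot knobs, which stand at x = 0, 110 mm up; tallest at the tray's walls, 140 mm when level
- loose_long: fluted clay-texture roller of cream plaster, 90 mm long, 32 mm in diameter, about 110 g. Origin at its centre, y along its length (it turns about y as it rolls). Lying on its side its centre is 16 mm up; its ridges keep it still on a level surface, and it rolls from a slope of about 10 degrees. It lies loose on the table, to the right of the stand
- loose_short: fluted clay-texture roller of cream plaster, 60 mm long, 32 mm in diameter, about 75 g. Origin at its centre, y along its length (it turns about y as it rolls). Lying on its side its centre is 16 mm up; its ridges keep it still on a level surface, and it rolls from a slope of about 10 degrees. It lies loose on the table, to the right of the stand
- long_a: fluted clay-texture roller of cream plaster, 90 mm long, 32 mm in diameter, about 110 g. Origin at its centre, y along its length (it turns about y as it rolls). Lying on its side its centre is 16 mm up; its ridges keep it still on a level surface, and it rolls from a slope of about 10 degrees. In the tray's long row, nearest the near end
- long_b: fluted clay-texture roller of cream plaster, 90 mm long, 32 mm in diameter, about 110 g. Origin at its centre, y along its length (it turns about y as it rolls). Lying on its side its centre is 16 mm up; its ridges keep it still on a level surface, and it rolls from a slope of about 10 degrees. In the long row, behind long_a
- short_a: fluted clay-texture roller of cream plaster, 60 mm long, 32 mm in diameter, about 75 g. Origin at its centre, y along its length (it turns about y as it rolls). Lying on its side its centre is 16 mm up; its ridges keep it still on a level surface, and it rolls from a slope of about 10 degrees. In the tray's short row, nearest the near end
- short_b: fluted clay-texture roller of cream plaster, 60 mm long, 32 mm in diameter, about 75 g. Origin at its centre, y along its length (it turns about y as it rolls). Lying on its side its centre is 16 mm up; its ridges keep it still on a level surface, and it rolls from a slope of about 10 degrees. In the short row, behind short_a
- mug: blue mug, 84 mm across, 95 mm high, origin under its centre. Not part of the job
- dish: shallow fired-clay dish, 190 mm across, 35 mm high, origin under its centre. Not part of the job
- glaze_jar: closed jar, 70 mm across, 120 mm high, origin under its centre. Not part of the job
Not all that is in view belongs to the job. What is shaped like the loose_long but black or turquoise is not meant.

How it is judged (in metres and radians):
On the way, in this order (a step that is already met when the one before it is completed fails the run):
1. both loose rollers lie in their matching rows of the level tray, let go (value of joint tray below 0.05 rad and y of loose_long in the frame of tray_floor between 0.02 and 0.058 m and z of loose_long in the frame of tray_floor between 0.008 and 0.024 m and x of loose_long in the frame of tray_floor between -0.11 and 0.11 m and y of loose_short in the frame of tray_floor between -0.073 and -0.035 m and z of loose_short in the frame of tray_floor between 0.008 and 0.024 m and x of loose_short in the frame of tray_floor between -0.11 and 0.11 m and contact force between the fingers and loose_long below 0.1 N and contact force between the fingers and loose_short below 0.1 N), for 0.2 s.
2. the tray is held tipped at 25 degrees, give or take 6, with all six rollers closed up in their rows at the near end (value of joint tray between 0.332 and 0.541 rad and x of each of long_a, long_b, loose_long, short_a, short_b, loose_short in the frame of tray_floor below -0.016 m), for 0.3 s.
At the end, for the whole second after the job is handed in: the tray is level (within 3 degrees) and still; all six rollers lie still in it, the three long ones in the long row and the three short ones in the short row, closed up against the near end (every roller's centre at least 16 mm on the near side of the tray's middle) (value of joint tray below 0.05 rad and velocity of joint tray below 0.05 rad/s and y of long_a in the frame of tray_floor between 0.02 and 0.058 m and z of long_a in the frame of tray_floor between 0.008 and 0.024 m and x of long_a in the frame of tray_floor between -0.11 and -0.016 m and linear speed of each of long_a, long_b, loose_long, short_a, short_b, loose_short below 0.02 m/s and y of long_b in the frame of tray_floor between 0.02 and 0.058 m and z of long_b in the frame of tray_floor between 0.008 and 0.024 m and x of long_b in the frame of tray_floor between -0.11 and -0.016 m and y of loose_long in the frame of tray_floor between 0.02 and 0.058 m and z of loose_long in the frame of tray_floor between 0.008 and 0.024 m and x of loose_long in the frame of tray_floor between -0.11 and -0.016 m and y of short_a in the frame of tray_floor between -0.073 and -0.035 m and z of short_a in the frame of tray_floor between 0.008 and 0.024 m and x of short_a in the frame of tray_floor between -0.11 and -0.016 m and y of short_b in the frame of tray_floor between -0.073 and -0.035 m and z of short_b in the frame of tray_floor between 0.008 and 0.024 m and x of short_b in the frame of tray_floor between -0.11 and -0.016 m and y of loose_short in the frame of tray_floor between -0.073 and -0.035 m and z of loose_short in the frame of tray_floor between 0.008 and 0.024 m and x of loose_short in the frame of tray_floor between -0.11 and -0.016 m); the robot touches nothing.
It fails at once if the tray is tipped past 35 degrees (value of joint tray above 0.62 rad).
It fails at once if a loose roller is dropped from a height or thrown (faster than 1.5 m/s) (linear speed of any of loose_long, loose_short above 1.5 m/s).
It fails at once if the mug is moved by more than 30 mm (distance of mug from where it was at the start of the episode above 0.03 m).
It fails at once if the dish is moved by more than 30 mm (distance of dish from where it was at the start of the episode above 0.03 m).
It fails at once if the glaze jar is moved by more than 30 mm (distance of glaze_jar from where it was at the start of the episode above 0.03 m).
It also fails if it takes over 67 s, if anything falls off the work surface, if the arm or the gripper's body presses on something with over 40 N, if the wrist force passes 120 N, or if a joint passes its speed limit or range.

### The arm

A 6-joint arm with a two-finger parallel gripper is mounted at the origin on the work surface. World frame = base frame: x ahead of the robot, y to its left, z up, the work surface at z = 0. Lengths are in mm, angles in rad, forces in N, time in s.
With the tool pointing down it reaches from about 275 to 750 mm from the base axis. Payload 10.2 kg.
Tool frame: the origin (TCP) lies at the very end of the fingers, on their centre line; the grasp point (between the pads) lies 19 mm behind it; z points along the fingers, y is the line along which they close (so a half turn about z gives the same grasp; the last joint's range is limited). The gripper opens to 85 mm and grips with 20 to 120 N. Pads are 22 mm wide; open, the fingers measure 114 mm over their backs; the gripper's body (76 mm by 85 mm) begins 54 mm behind the grasp point. The pads swing forward as they close: fully open they stand 13 mm farther back than shut.
Start: joints at [-1.454, 0.313, 1.498, -0, 1.331, -0.223], TCP at [174.969, -494.992, 231.294] pointing down, gripper open.
Joint ranges: [-2.94, 2.94], [-0.97, 2.17], [0.19, 2.56], [-1.23, 4.37], [0.02, 3.11], [-2.88, 2.88]. Speed limits (rad/s): [2.39, 2.39, 3.01, 3.14, 3.14, 3.14].

### API

Orientations are given as a unit quaternion [w, x, y, z].
In Python, from rig import ctrl gives the robot as it stands.
- The arm moves only by the shell command python3 -m inch 'ROWS' [OPENING] [FORCE]. ROWS is text: rows parted by semicolons, each of 6 numbers parted by spaces: the shift along the tool's x, y, z in mm, then the turn, a rotation vector about the tool's x, y, z in units of 6 degrees (1.0 is 6 degrees). A call has exactly 10 rows; each row shifts and turns the commanded pose from where the row before left it, along the tool's axes as they then stand; what a row does not reach is not made up. A row lasts 1/12 s, in which the tool goes at most 41.7 mm and 7.16 degrees, less where a joint would pass 70% of its speed; a pose out of reach is approached as far as the arm can. A call with a gripper value outside its range is refused whole. OPENING is the opening, from 0 (shut) to 1 (fully open), set as the call begins (- or left out, the last holds). The fingers move at their own pace and stop on an object; FORCE is the grip in N (left out, the last holds). Time passes only in rows, so rows that do not move let the fingers close, or fill a call up. It gives the time, the measured TCP pose, the force, the opening and the grip force at its end, in the units of the state.
- ctrl.sense(): the state, without advancing time (a new reading comes with each control period).
- ctrl.capture(name): name is "scene" or "side" or "wrist"; returns a dict with "image" (420x560x3 uint8, red, green, blue), "intrinsics" (3x3 intrinsics, pixels), "rvec" (rotation vector, rad) and "tvec" (3), from world to camera coordinates, as OpenCV has them. Camera axes: x right, y down, z forward; pixel columns grow to the right and rows downward; lengths in mm; the calibration is good to about 2 mm. A picture is of the moment at which its call begins. There is no depth.
- ctrl.finish_job(): hands the job in; it is judged then, once.
The state is a dict: "time_s": time; "joints": joint angles; "dq": joint speeds; "tau": joint torques, N m; "eef_pos": TCP position; "ee_rot": TCP orientation; "force": force on the tool from outside, world axes, zero at the start; "wrist_torque": the same for the moment, N m; "grip_width": opening from 0.0 (shut) to 1.0 (fully open); "grip_force": force on a finger pad.
Only numpy, scipy, OpenCV 4.12 (cv2) and the standard library are available. Lean on these libraries where they do the work, as an engineer would, in place of code of your own. Each camera call takes 0.05 s, during which the arm holds its last target. There are 200 camera calls.

## Working session

There is one attempt and no reset: what is moved stays moved. The work goes in short steps, Python scripts to look and compute and a shell command to move; the robot and the scene stay as the last step left them, time stands still between calls to the robot, and variables do not carry over. Pictures are saved under pics/ and viewed, at most 10 in all, crops included, and the job is handed in when it is done.

```bash
mkdir -p pics; ls; cat > h.py <<'E'
import numpy as np, cv2, json, os
from rig import ctrl
def cap(n,f):
    c=ctrl.capture(n); cv2.imwrite('pics/'+f+'.png',c['image'][:,:,::-1])
    np.savez('pics/'+f+'.npz',K=c['intrinsics'],r=c['rvec'],t=c['tvec'])
def cam(f):
    d=np.load('pics/'+f+'.npz'); R=cv2.Rodrigues(d['r'].ravel())[0]; return d['K'],R,d['t'].ravel()
def ray(f,u,v):
    K,R,t=cam(f); return -R.T@t, R.T@np.linalg.inv(K)@[u,v,1.]
def atz(f,u,v,z):
    o,d=ray(f,u,v); return o+d*(z-o[2])/d[2]
def tri(obs):
    A=np.zeros((3,3));b=np.zeros(3);L=[]
    for f,u,v in obs:
        o,d=ray(f,u,v);d=d/np.linalg.norm(d);P=np.eye(3)-np.outer(d,d);A+=P;b+=P@o;L.append((o,P))
    x=np.linalg.solve(A,b); return x,[np.linalg.norm(P@(x-o)) for o,P in L]
def proj(f,p):
    K,R,t=cam(f); q=K@(R@np.asarray(p,float)+t); return q[:2]/q[2]
E
python3 - <<'E'
from h import *
for n in ('scene','side','wrist'): cap(n,n+'0')
s=ctrl.sense(); print(s)
for n in ('scene0','side0','wrist0'):
    K,R,t=cam(n); print(n,-R.T@t)
E
```

```text
pics
{'time_s': 0.15, 'joints': array([-1.45439141e+00,  3.13354621e-01,  1.49823383e+00, -3.17624928e-05,
        1.33103010e+00, -2.23386548e-01]), 'dq': array([-0.00076391, -0.00312645, -0.00259108,  0.00118302,  0.00132465,
       -0.00130029]), 'tau': array([ 2.01439681e-03, -4.12369573e+01, -2.59795457e+01, -1.66074274e-04,
        3.20924388e-03,  3.34116248e-05]), 'eef_pos': array([ 174.94220391, -494.79148131,  230.86040185]), 'ee_rot': array([-5.13041007e-04,  9.85601633e-01,  1.69083285e-01,  1.20220892e-05]), 'force': array([ 0.76060196,  0.19416473, -0.35189865]), 'wrist_torque': array([ 0.01703515, -0.00035136,  0.000474  ]), 'grip_force': 0.0, 'grip_width': 1.001476149755665}
scene0 [1242.79905234  312.55695196 1005.04249295]
side0 [418.92802356 891.67428676 785.64024373]
wrist0 [ 253.06961157 -466.70484798  375.6727637 ]
```

View pics/scene0.png

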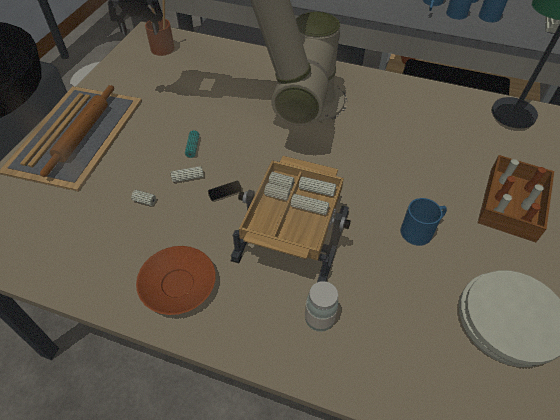

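View pics/side0.png

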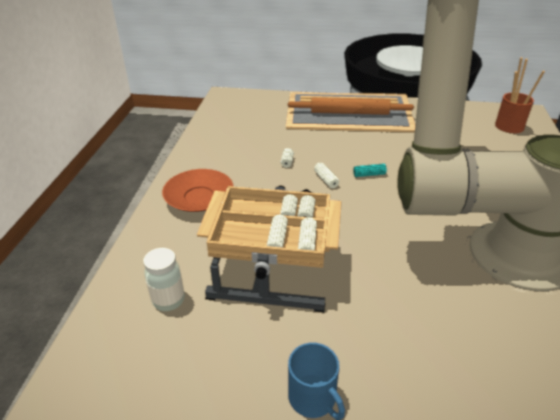

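View pics/wrist0.png

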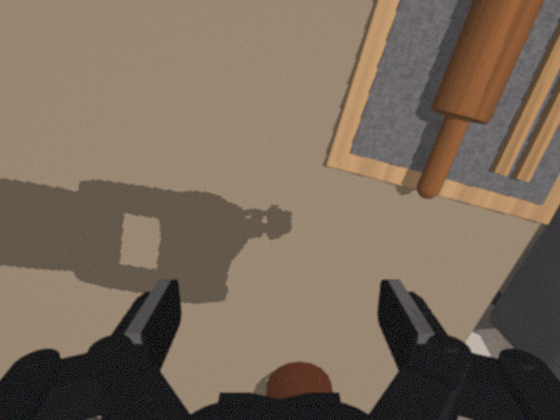

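The scene view shows the long cream roller at about (187,174), the short one at (143,197), the black decoy at (225,190) and the tray at about (296,207). The side view has the long roller at (327,175), the short one at (287,158) and the tray at about (270,230). The wrist view shows only the board, with no rollers. Next I'll enlarge the relevant parts.

```bash
python3 - <<'E'
from h import *
a=cv2.imread('pics/scene0.png')[140:300,120:370]; b=cv2.imread('pics/side0.png')[140:315,185:405]
A=cv2.resize(a,None,fx=3.2,fy=3.2,interpolation=cv2.INTER_CUBIC)  # 800x512
cv2.imwrite('pics/cA.png',A)
B=cv2.resize(b,None,fx=3.4,fy=3.4,interpolation=cv2.INTER_CUBIC); cv2.imwrite('pics/cB.png',B)
for f,box in (('scene0',[(165,208,160,188),(128,160,185,210)]),('side0',[(310,345,158,192),(278,298,145,170)])):
    im=cv2.imread('pics/'+f+'.png').astype(int)
    for u0,u1,v0,v1 in box:
        c=im[v0:v1,u0:u1]; m=((c[:,:,0]>115)&(c.max(2)-c.min(2)<60)).astype(np.uint8)
        n,l,s,ce=cv2.connectedComponentsWithStats(m); k=1+np.argmax(s[1:,4])
        p=np.argwhere(l==k)[:,::-1]+[u0,v0]; print(f,s[k],ce[k]+[u0,v0],cv2.minAreaRect(p.astype(np.float32)))
E
```

```text
scene0 [  6   7  32  14 168] [187.0297619  172.52380952] ((186.1905975341797, 173.1385040283203), (10.19456958770752, 30.89398193359375), 77.19573211669922)
scene0 [  4   5  22  14 112] [141.6875     196.08035714] ((141.7941131591797, 196.8235321044922), (20.858062744140625, 10.429031372070312), 14.03624439239502)
side0 [   0    0   35   34 1144] [326.86451049 174.05856643] ((327.0, 174.5), (33.0, 34.0), 90.0)
side0 [  0   0  20  25 465] [287.31182796 156.47526882] ((287.5, 157.0), (24.0, 19.0), 90.0)
```

View pics/cA.png

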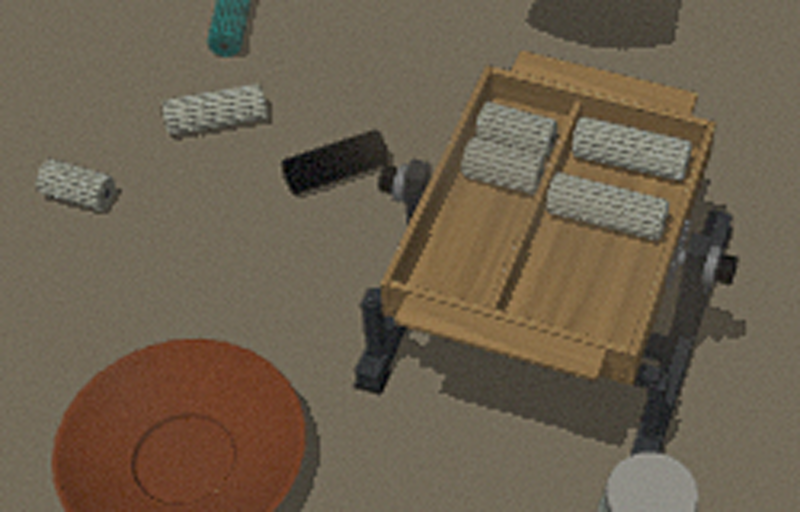

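View pics/cB.png

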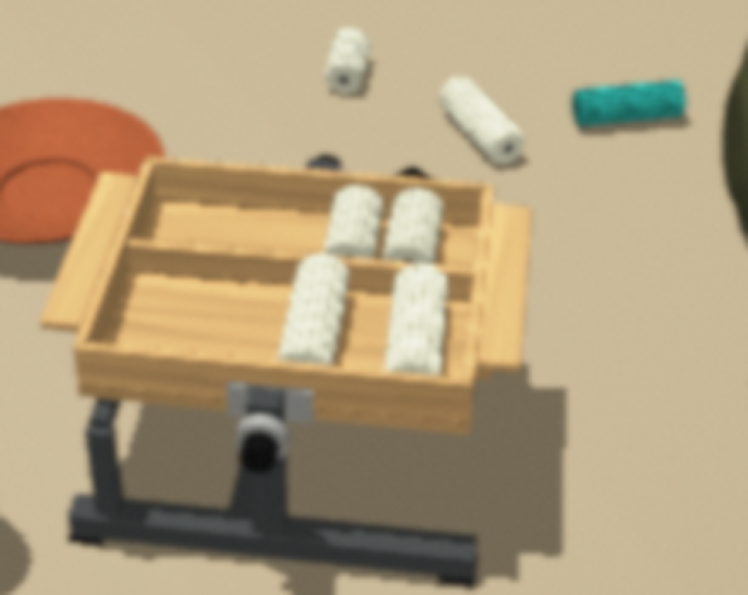

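The crops show the long roller clearly, with ends in crop A at (166,117) and (268,103). The short one is at (77,185). The tray's near end faces the robot, and both rows are free at the far end.

```bash
python3 - <<'E'
from h import *
np.set_printoptions(precision=1,suppress=True)
A=lambda x,y:('scene0',120+(x+.5)/3.2-.5,140+(y+.5)/3.2-.5)
B=lambda x,y:('side0',185+(x+.5)/3.4-.5,140+(y+.5)/3.4-.5)
P={'NR':(A(490,68),B(491,186)),'NL':(A(714,122),B(474,384)),'FR':(A(384,287),B(150,160)),'FL':(A(635,358),B(78,348)),
'nledgeR':(A(522,53),B(532,208)),'nledgeL':(A(695,93),B(520,367)),'fledgeR':(A(397,322),B(103,174)),'fledgeL':(A(603,375),B(43,325)),
'long':(A(216,111),B(481,121)),'short':(A(77,186),B(348,62)),
'longe1':(A(166,117),B(456,85)),'longe2':(A(268,104),B(508,153)),'she1':(A(42,177),B(350,32)),'she2':(A(108,193),B(346,88)),'blk':(A(333,162),B(368,165))}
X={}
for k,o in P.items():
    x,e=tri(o); X[k]=x; print(k,x,np.array(e))
c=(X['NR']+X['NL']+X['FR']+X['FL'])/4; print('c',c)
for a,b in (('NR','FR'),('NL','FL'),('nledgeR','fledgeR'),('nledgeL','fledgeL'),('NR','NL'),('FR','FL'),('nledgeR','nledgeL'),('fledgeR','fledgeL'),('longe1','longe2'),('she1','she2')):
    d=X[b]-X[a]; print(a,b,np.linalg.norm(d),np.degrees(np.arctan2(d[1],d[0])))
for n in ('long','short'):
  for o in P[n]: print(n,atz(*o,16))
for e in ('longe1','longe2','she1','she2'):print(e,[atz(*o,16)[:2] for o in P[e]])
E
```

```text
NR [445.8  23.8 140.1] [2.1 2.1]
NL [441.8 209.4 139. ] [1.8 1.8]
FR [674.1  23.7 136.5] [3.1 3.1]
FL [672.4 211.5 136.5] [2.9 2.9]
nledgeR [418.6  41.7 138.2] [2.6 2.6]
nledgeL [416.3 187.9 137.1] [0.4 0.4]
fledgeR [700.7  44.7 137.8] [2.7 2.7]
fledgeL [696.5 196.1 139.3] [1.3 1.3]
long [ 465.1 -232.9   15.1] [1.8 1.8]
short [ 585.2 -307.4   14.7] [1.6 1.6]
longe1 [ 490.3 -269.6   22.3] [3.7 3.7]
longe2 [ 440.5 -192.9   13.8] [1.8 1.8]
she1 [ 589.4 -338.1   23.4] [4.3 4.3]
she2 [ 581.5 -279.6    8.7] [0.8 0.8]
blk [536.7 -79.7  77. ] [1.8 1.8]
c [558.5 117.1 138. ]
NR FR 228.36588859113266 -0.026791707941991087
NL FL 230.62309656850167 0.5294471162322562
nledgeR fledgeR 282.12357827689294 0.6015594527772978
nledgeL fledgeL 280.29228491987925 1.6780943073690164
NR NL 185.62226974089702 91.23008461946907
FR FL 187.821540001652 90.52557217436153
nledgeR nledgeL 146.22442782619189 90.8876213084533
fledgeR fledgeL 151.51437211334917 91.59202272547101
longe1 longe2 91.85341421911163 122.97477546766905
she1 she2 60.861416655104335 97.6903595274036
long [ 467.7 -230.8   16. ]
long [ 464.2 -234.3   16. ]
short [ 587.6 -305.1   16. ]
short [ 584.3 -307.8   16. ]
longe1 [array([ 489.4, -270. ]), array([ 489.1, -284.9])]
longe2 [array([ 444.2, -190.2]), array([ 439.5, -192.4])]
she1 [array([ 588.8, -338.9]), array([ 589.4, -356.9])]
she2 [array([ 585.6, -276. ]), array([ 580.3, -267.3])]
```

```bash
cat >> h.py <<'E'
def psi(s=None):
    w,x,y,z=(s or ctrl.sense())['ee_rot']; return np.degrees(2*np.arctan2(y,x))
def go(x,y,z,ps,n=10,start=None):
    """print rows (tool axes, units) taking the tool-down pose to target in n rows"""
    s=ctrl.sense(); p=np.array(s['eef_pos']) if start is None else np.array(start[:3],float); a=psi(s) if start is None else start[3]
    d=(ps-a+180)%360-180; out=[]; T=np.array([x,y,z])
    for i in range(n):
        k=n-i; st=(T-p)/k; c,q=np.cos(np.radians(a)),np.sin(np.radians(a))
        M=np.array([[c,q,0],[q,-c,0],[0,0,-1]]); v=np.round(M@st,0 if k>1 else 1)
        r=np.round((-d)/6/k,1 if k>1 else 2); p=p+M.T@v; a-=6*r; d+=6*r
        out.append('%g %g %g 0 0 %g'%(*v,r))
    for j in range(0,n,10): print('; '.join(out[j:j+10]))
    print('end',np.round(p,1),round((a+180)%360-180,2))
E
python3 - <<'E'
from h import *
print(proj('wrist0',[175,-495,0]),proj('wrist0',[175,-495,231]),psi())
K,R,t=cam('wrist0');print(R[2],K)
go(466,-232,180,119.5,20)
E
```

```text
[279.69881677 171.72307497] [280.52794758 278.15310138] 19.469049832039577
[-0.30514534 -0.10747281 -0.94622192] [[347.39582127   0.         278.9830854 ]
 [  0.         347.39582127 210.76311213]
 [  0.           0.           1.        ]]
18 -8 3 0 0 -0.8; 19 -6 3 0 0 -0.8; 19 -4 2 0 0 -0.8; 19 -3 3 0 0 -0.8; 20 -1 2 0 0 -0.8; 20 0 3 0 0 -0.8; 19 2 2 0 0 -0.8; 19 4 3 0 0 -0.9; 19 6 2 0 0 -0.8; 18 7 3 0 0 -0.9
18 9 2 0 0 -0.8; 17 10 3 0 0 -0.9; 16 12 2 0 0 -0.8; 15 13 3 0 0 -0.9; 13 14 2 0 0 -0.8; 12 15 3 0 0 -0.9; 10 16 2 0 0 -0.8; 9 17 3 0 0 -0.9; 8 19 2 0 0 -0.8; 5.6 18.5 2.9 0 0 -0.87
end [ 466.  -232.1  180. ] 119.49
```

```bash
python3 -m inch '18 -8 3 0 0 -0.8; 19 -6 3 0 0 -0.8; 19 -4 2 0 0 -0.8; 19 -3 3 0 0 -0.8; 20 -1 2 0 0 -0.8; 20 0 3 0 0 -0.8; 19 2 2 0 0 -0.8; 19 4 3 0 0 -0.9; 19 6 2 0 0 -0.8; 18 7 3 0 0 -0.9' && python3 -m inch '18 9 2 0 0 -0.8; 17 10 3 0 0 -0.9; 16 12 2 0 0 -0.8; 15 13 3 0 0 -0.9; 13 14 2 0 0 -0.8; 12 15 3 0 0 -0.9; 10 16 2 0 0 -0.8; 9 17 3 0 0 -0.9; 8 19 2 0 0 -0.8; 5.6 18.5 2.9 0 0 -0.87'
python3 - <<'E'
from h import *
cap('wrist','w1')
print(ctrl.sense()['eef_pos'],psi(), proj('w1',[466,-232,16]),proj('w1',[586,-306.5,16]))
im=cv2.imread('pics/w1.png').astype(int)
m=((im.max(2)-im.min(2)<70)&(im.min(2)>110)).astype(np.uint8)
n,l,s,ce=cv2.connectedComponentsWithStats(m)
for k in range(1,n):
    if s[k,4]>300: print(s[k],ce[k],cv2.minAreaRect(np.argwhere(l==k)[:,::-1].astype(np.float32)))
E
```

```text
time_s: 0.98
eef_pos: [321.2, -362.9, 205.1]
ee_rot: [-0.0, 0.825, 0.566, 0.0]
force: [-0.8, -0.7, -0.7]
grip_width: 1.001
grip_force: 0.0
time_s: 1.82
eef_pos: [466.7, -231.4, 180.2]
ee_rot: [-0.0, 0.502, 0.865, 0.0]
force: [0.5, -0.1, 0.1]
grip_width: 1.002
grip_force: 0.0
[ 468.1796582  -229.39612836  179.57802822] 120.16558239043407 [278.43938044 188.44605936] [343.43612403 304.25251709]
[     0      0    560    413 142449] [287.60601338 201.35913906] ((279.5, 206.0), (412.0, 559.0), 90.0)
[ 120    0   89   33 1338] [154.57922272  10.81464873] ((164.0, 16.0), (32.0, 88.0), 90.0)
```

View pics/w1.png

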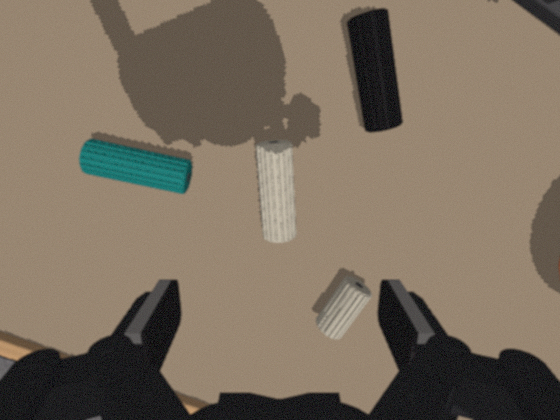

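The wrist view shows the long roller running from about (274,142) to (280,240), almost aligned with the tool. The short one is centred near (343,308). The decoys stand clear of both.

```bash
python3 - <<'E'
from h import *
np.set_printoptions(precision=1,suppress=True)
im=cv2.imread('pics/w1.png').astype(int)
m=((im.max(2)-im.min(2)<60)&(im.min(2)>140)).astype(np.uint8); m=cv2.morphologyEx(m,cv2.MORPH_CLOSE,np.ones((5,5)))
n,l,s,ce=cv2.connectedComponentsWithStats(m)
for k in range(1,n):
    if s[k,4]>300:
        r=cv2.minAreaRect(np.argwhere(l==k)[:,::-1].astype(np.float32)); b=cv2.boxPoints(r)
        i=np.argmax([np.linalg.norm(b[1]-b[0]),np.linalg.norm(b[2]-b[1])])
        e1,e2=((b[0]+b[3])/2,(b[1]+b[2])/2) if i==0 else ((b[0]+b[1])/2,(b[2]+b[3])/2)
        q1,q2=atz('w1',*e1,18),atz('w1',*e2,18); d=q2-q1
        print(s[k],ce[k],r[1],q1,q2,(q1+q2)/2,np.linalg.norm(d),np.degrees(np.arctan2(d[1],d[0]))%180)
T=np.array
for n,o in {'long':[('w1',277,190.5),('scene0',187.1,174.3),('side0',326.2,175.3)],'short':[('w1',343,308),('scene0',143.7,197.8),('side0',287,158)]}.items():
    print(n,tri(o))
E
```

```text
[ 257  147   39   96 2935] [276.6 195. ] (96.51335906982422, 33.3900032043457) [ 442.7 -200.1   18. ] [ 494. -277.   18.] [ 468.4 -238.6   18. ] 92.45230658356166 123.67473174078452
[ 322  286   48   53 1110] [343.9 313.9] (25.690731048583984, 55.10138702392578) [ 590.9 -347.    18. ] [ 589.8 -284.4   18. ] [ 590.3 -315.7   18. ] 62.56704776154621 91.00500034340173
long (array([ 465.2, -233.8,   14.8]), [np.float64(1.1053372332874112), np.float64(1.946312605864769), np.float64(1.7064638481144516)])
short (array([ 586.1, -308.2,   15.5]), [np.float64(2.786576216455973), np.float64(2.380081346428668), np.float64(1.7535976335672117)])
```

```bash
python3 - <<'E'
from h import *
go(466,-234.5,4,123,10)
E
```

```text
-0 -0 18 0 0 -0; -0 -0 18 0 0 -0.1; -0 -1 17 0 0 -0; -0 -0 18 0 0 -0.1; -1 -1 17 0 0 -0; -0 -1 18 0 0 -0.1; -1 -0 17 0 0 -0; -0 -1 18 0 0 -0.1; -1 -0 17 0 0 -0; -0.2 -0.6 17.6 0 0 -0.07
end [ 466.  -234.5    4. ] 122.99
```

```bash
python3 -m inch '0 0 18 0 0 -0.1; 0 -1 18 0 0 -0.1; -1 0 18 0 0 -0.1; 0 -1 18 0 0 0; -1 0 18 0 0 -0.1; 0 -1 18 0 0 0; -1 -1 16 0 0 -0.1; 0 0 16 0 0 0; 0 0 15 0 0 0; 0 0 15 0 0 0'; python3 - <<'E'
from h import *
s=ctrl.sense(); print(s['eef_pos'],psi(s))
E
```

```text
time_s: 2.7
eef_pos: [463.8, -237.0, 9.5]
ee_rot: [-0.0, 0.482, 0.876, 0.0]
force: [-0.5, -0.4, -0.6]
grip_width: 0.998
grip_force: 0.0
[ 463.84053626 -237.00254396    9.53122007] 122.43132711915011
```

```bash
python3 -m inch '1 2 3 0 0 -0.1; 0 1 3 0 0 0; 0 0 0 0 0 0; 0 0 0 0 0 0; 0 0 0 0 0 0; 0 0 0 0 0 0; 0 0 0 0 0 0; 0 0 0 0 0 0; 0 0 0 0 0 0; 0 0 0 0 0 0' 0.2 40; python3 -m inch '0 0 0 0 0 0; 0 0 0 0 0 0; 0 0 -2 0 0 0; 0 0 -4 0 0 0; 0 0 -8 0 0 0; 0 0 -12 0 0 0; 0 0 -18 0 0 0; 0 0 -20 0 0 0; 0 0 -20 0 0 0; 0 0 -16 0 0 0'; python3 - <<'E'
from h import *
cap('wrist','w2'); s=ctrl.sense(); print(s['eef_pos'],psi(s))
E
```

```text
time_s: 3.53
eef_pos: [466.6, -234.8, 5.4]
ee_rot: [0.001, 0.477, 0.879, -0.0]
force: [-0.2, 1.4, 6.6]
grip_width: 0.358
grip_force: 39.8
time_s: 4.37
eef_pos: [466.3, -234.6, 106.5]
ee_rot: [0.001, 0.476, 0.879, -0.0]
force: [0.2, -0.3, -1.2]
grip_width: 0.357
grip_force: 39.7
[ 467.38402519 -235.38368177  109.06790903] 123.09678402575184
```

View pics/w2.png

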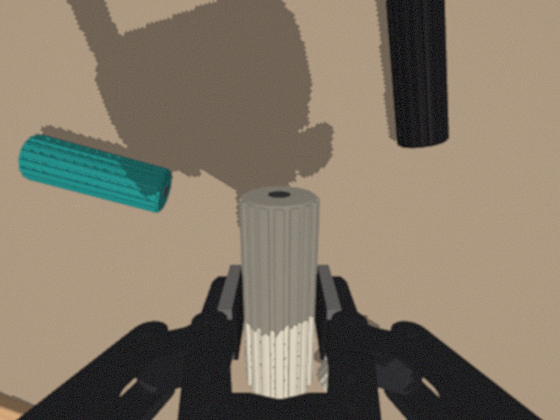

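The long roller is held along the tool's x axis, and its far end-face hole is at (279,195). Next I'll work out its offset along the axis.

```bash
python3 - <<'E'
from h import *
np.set_printoptions(precision=1,suppress=True)
a=np.radians(123); 
for z in (116,119):
    q=atz('w2',279,195,z)-[466.3,-234.7,z]; print(z,q@[np.cos(a),np.sin(a),0],q@[np.sin(a),-np.cos(a),0])
go(463.,-233,235,123,10,(466.3,-234.7,106,123)); go(612,157,235,91,20,(463,-233,235,123))
E
```

```text
116 44.68411521654821 -0.3928602810076285
119 45.56988283276289 -0.39597832419092427
0 -0 -13 0 0 0; 0 -0 -13 0 0 -0; 0 -0 -13 0 0 -0; 0 -0 -13 0 0 -0; 1 -0 -13 0 0 -0; 0 -0 -13 0 0 -0; 1 -0 -13 0 0 -0; 0 -1 -13 0 0 -0; 1 -0 -12 0 0 -0; 0.2 -0.8 -13 0 0 -0
end [ 463. -233.  235.] 123.0
12 17 0 0 0 0.3; 13 16 0 0 0 0.3; 13 16 0 0 0 0.3; 14 16 0 0 0 0.3; 14 15 0 0 0 0.3; 15 15 0 0 0 0.3; 15 14 0 0 0 0.3; 16 14 0 0 0 0.2; 16 13 0 0 0 0.3; 16 13 0 0 0 0.2
17 13 0 0 0 0.3; 17 12 0 0 0 0.2; 17 12 0 0 0 0.3; 18 11 0 0 0 0.2; 18 11 0 0 0 0.3; 18 10 0 0 0 0.2; 18 10 0 0 0 0.3; 19 9 0 0 0 0.2; 19 9 0 0 0 0.3; 19.5 7.9 0 0 0 0.23
end [612. 157. 235.] 91.02
```

```bash
python3 -m inch '12 17 -12 0 0 0.3; 13 16 -12 0 0 0.3; 13 16 -12 0 0 0.3; 14 16 -12 0 0 0.3; 14 15 -12 0 0 0.3; 15 15 -10 0 0 0.3; 15 14 -10 0 0 0.3; 16 14 -10 0 0 0.2; 16 13 -10 0 0 0.3; 16 13 0 0 0 0.2' && python3 -m inch '17 13 0 0 0 0.3; 17 12 0 0 0 0.2; 17 12 0 0 0 0.3; 18 11 0 0 0 0.2; 18 11 0 0 0 0.3; 18 10 0 0 0 0.2; 18 10 0 0 0 0.3; 19 9 0 0 0 0.2; 16 7 0 0 0 0.3; 14 5 0 0 0 0.2'
python3 - <<'E'
from h import *
go(613,157,150,91,10); cap('wrist','w3'); s=ctrl.sense();print(s['eef_pos'],psi(s)); cap('side','s3')
E
```

```text
time_s: 5.25
eef_pos: [541.0, -39.2, 206.1]
ee_rot: [0.001, 0.6, 0.8, 0.0]
force: [-0.3, -0.7, -1.4]
grip_width: 0.362
grip_force: 39.9
time_s: 6.08
eef_pos: [610.1, 148.3, 203.8]
ee_rot: [-0.0, 0.699, 0.715, -0.0]
force: [1.3, -0.0, -1.0]
grip_width: 0.356
grip_force: 39.9
1 0 5 0 0 0; 1 0 5 0 0 0; 1 0 5 0 0 0; 1 0 6 0 0 0; 1 1 5 0 0 0; 1 0 6 0 0 0; 1 1 5 0 0 0; 1 0 6 0 0 0; 0 1 5 0 0 0; 0.7 0.1 5.8 0 0 0.04
end [613. 157. 150.] 90.99
[610.29076542 150.32461941 203.70141364] 91.27124263605494
```

View pics/w3.png

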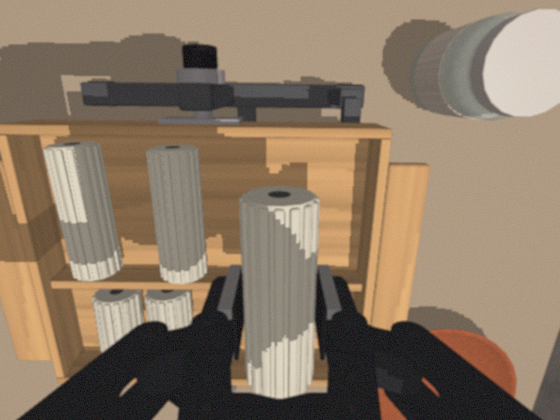

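The wrist view shows the roller above the tray. The far-left inner wall corner is at about (366,138), the divider's far end is at about (362,285), and the back of the long row is clear.

```bash
python3 - <<'E'
from h import *
np.set_printoptions(precision=1,suppress=True)
a=np.radians(.9);R=np.array([[np.cos(a),-np.sin(a),0],[np.sin(a),np.cos(a),0],[0,0,1]])
W=lambda p:R@p+[558.5,117,109]
for p in ((110,90,30),(-110,90,30),(110,-12,22),(-110,-12,22),(116,75,30),(142,75,30)): print(p,proj('w3',W(p)))
print(atz('w3',366,138,139),atz('w3',40,136,139),W((110,90,30)),W((-110,90,30)),'div',atz('w3',362,275,131),W((110,-12,22)), W((55,39,0)),W((55,-54,0)))
E
```

```text
(110, 90, 30) [378.1 135.5]
(-110, 90, 30) [  7.2 133.4]
(110, -12, 22) [361.  279.9]
(-110, -12, 22) [ 51.3 278.4]
(116, 75, 30) [385.5 160.6]
(142, 75, 30) [428.2 160.8]
[660.1 207.1 139. ] [466.2 204.2 139. ] [667.1 208.7 139. ] [447.1 205.3 139. ] div [669.  110.7 131. ] [668.7 106.7 131. ] [612.9 156.9 109. ] [614.3  63.9 109. ]
```

```bash
python3 -m inch '1 0 12 0 0 0; 1 1 12 0 0 0; 1 0 12 0 0 0; 1 1 12 0 0 0; 1 0 10 0 0 0; 1 1 10 0 0 0; 1 0 8 0 0 0; 0 0 6 0 0 0; 0 0 3 0 0 0; 0 0 0 0 0 0' && python3 -c "
from h import *
s=ctrl.sense();print(s['eef_pos'],psi(s),s['force'])"
```

```text
time_s: 7.02
eef_pos: [612.7, 154.0, 118.8]
ee_rot: [-0.0, 0.699, 0.715, -0.0]
force: [0.2, -0.6, -0.9]
grip_width: 0.358
grip_force: 39.9
[612.74049947 154.03536482 118.81202399] 91.2895298130798 [ 0.18362978 -0.59911228 -0.92639149]
```

```bash
python3 -m inch '1 0 0 0 0 0; 1 0 0 0 0 0; 1 0 1 0 0 0; 0 0 1 0 0 0; 0 0 1 0 0 0; 0 0 0.5 0 0 0; 0 0 0 0 0 0; 0 0 0 0 0 0; 0 0 0 0 0 0; 0 0 0 0 0 0'
```

```text
time_s: 7.85
eef_pos: [612.9, 157.1, 116.0]
ee_rot: [0.0, 0.699, 0.715, 0.0]
force: [-0.7, 0.2, -1.1]
grip_width: 0.356
grip_force: 39.9
```

```bash
python3 -m inch '0 0 0.5 0 0 0; 0 0 0.5 0 0 0; 0 0 0 0 0 0; 0 0 0 0 0 0; 0 0 0 0 0 0; 0 0 0 0 0 0; 0 0 0 0 0 0; 0 0 0 0 0 0; 0 0 0 0 0 0; 0 0 0 0 0 0'
```

```text
time_s: 8.68
eef_pos: [612.9, 157.1, 115.3]
ee_rot: [0.0, 0.699, 0.715, 0.0]
force: [-2.0, -1.0, 6.6]
grip_width: 0.36
grip_force: 40.4
```

```bash
python3 -m inch '0 0 0 0 0 0; 0 0 0 0 0 0; 0 0 0 0 0 0; 0 0 0 0 0 0; 0 0 -3 0 0 0; 0 0 -6 0 0 0; 0 0 -12 0 0 0; 0 0 -20 0 0 0; 0 0 -25 0 0 0; 0 0 -25 0 0 0' 0.55; python3 - <<'E'
from h import *
cap('wrist','w4'); s=ctrl.sense();print(s['eef_pos'],psi(s)); p=s['eef_pos']
go(590,-307,140,96,20,(612.9,157.1,206,91))
E
```

```text
time_s: 9.52
eef_pos: [612.7, 157.1, 208.0]
ee_rot: [0.0, 0.699, 0.715, 0.0]
force: [0.2, -0.2, -0.2]
grip_width: 0.55
grip_force: 0.0
[614.50374019 157.29195613 213.97737195] 91.2966762211333
-23 -2 3 0 0 -0; -23 -2 3 0 0 -0; -23 -1 3 0 0 -0; -23 -2 3 0 0 -0; -23 -1 3 0 0 -0.1; -23 -2 3 0 0 -0; -23 -2 3 0 0 -0.1; -23 -2 3 0 0 -0; -23 -2 4 0 0 -0.1; -23 -2 3 0 0 -0
-23 -2 4 0 0 -0.1; -23 -3 3 0 0 -0; -23 -2 4 0 0 -0.1; -23 -3 3 0 0 -0; -23 -3 4 0 0 -0.1; -23 -3 3 0 0 -0; -24 -3 4 0 0 -0.1; -23 -3 3 0 0 -0; -24 -3 4 0 0 -0.1; -23.2 -3.6 3 0 0 -0.03
end [ 590. -307.  140.] 95.98
```

```bash
python3 -m inch '-16 -1 0 0 0 0; -23 -2 0 0 0 0; -25 -1 0 0 0 0; -26 -2 0 0 0 0; -26 -1 0 0 0 -0.1; -26 -2 0 0 0 0; -26 -2 0 0 0 -0.1; -26 -2 0 0 0 0; -26 -2 0 0 0 -0.1; -26 -2 3 0 0 0' 1 && python3 -m inch '-26 -2 8 0 0 -0.1; -26 -3 8 0 0 0; -26 -2 8 0 0 -0.1; -26 -3 8 0 0 0; -26 -3 8 0 0 -0.1; -26 -3 8 0 0 0; -24 -3 4 0 0 -0.1; -18 -3 3 0 0 0; -14 -2 2 0 0 -0.1; -6 -3 0 0 0 0'
python3 - <<'E'
from h import *
cap('wrist','w5'); s=ctrl.sense();print(s['eef_pos'],psi(s))
im=cv2.imread('pics/w5.png').astype(int); np.set_printoptions(precision=1,suppress=True)
a=cv2.imread('pics/w4.png')[:,60:];b=cv2.imread('pics/w5.png')[:,60:]
cv2.imwrite('pics/c5.png',cv2.resize(np.hstack([a,b]),(800,336)))
E
```

```text
time_s: 10.4
eef_pos: [604.0, -90.7, 204.6]
ee_rot: [0.001, 0.688, 0.726, 0.001]
force: [0.1, 0.0, 0.6]
grip_width: 1.001
grip_force: 0.0
time_s: 11.23
eef_pos: [593.3, -310.6, 146.0]
ee_rot: [0.0, 0.669, 0.743, -0.0]
force: [0.8, 0.3, -0.6]
grip_width: 1.002
grip_force: 0.0
[ 592.93403878 -310.8207489   146.23002118] 95.97487849937573
```

View pics/c5.png

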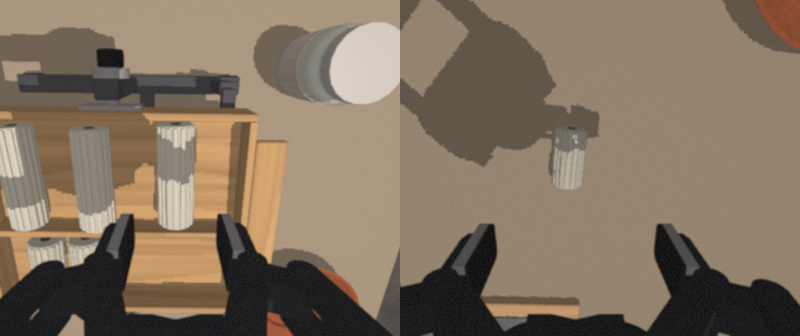

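The left panel shows the long roller lying straight in the back of its row. In the right panel the short roller runs from (274,159) to (269,236) in full-image pixels, nearly aligned with the tool.

```bash
python3 - <<'E'
from h import *
np.set_printoptions(precision=1,suppress=True)
q1=atz('w5',274,161,18);q2=atz('w5',268.5,236,16); d=q1-q2
print(q1,q2,(q1+q2)/2,np.linalg.norm(d),np.degrees(np.arctan2(d[1],d[0])))
print(tri([('w5',271.5,198),('scene0',143.7,197.8),('side0',287,158)]), proj('w5',[593.3,-310.6,16]))
E
```

```text
[ 585.6 -279.4   18. ] [ 587.4 -344.8   16. ] [ 586.5 -312.1   17. ] 65.47393449162752 91.56991181204296
(array([ 585.5, -309.7,   13.4]), [np.float64(2.060709871701888), np.float64(2.49540964807072), np.float64(1.2172851371326747)]) [279.6 198.7]
```

```bash
python3 -m inch '1 -1 18 0 0 0.1; 1 -1 18 0 0 0.1; 0 -1 18 0 0 0.1; 0 -1 18 0 0 0.1; 0 -1 18 0 0 0.1; 0 -1 16 0 0 0; 0 -1 14 0 0 0; 0 0 10 0 0 0; 0 0 7 0 0 0; 0 0 3.5 0 0 0' && python3 -m inch '0 0 0 0 0 0; 0 0 0 0 0 0; 0 0 0 0 0 0; 0 0 0 0 0 0; 0 0 0 0 0 0; 0 0 0 0 0 0; 0 0 0 0 0 0; 0 0 0 0 0 0; 0 0 0 0 0 0; 0 0 0 0 0 0' 0.2 40
```

```text
time_s: 12.12
eef_pos: [586.5, -306.9, 5.1]
ee_rot: [-0.0, 0.688, 0.726, 0.0]
force: [0.3, 0.3, -0.6]
grip_width: 0.999
grip_force: 0.0
time_s: 12.95
eef_pos: [586.7, -307.7, 6.3]
ee_rot: [0.001, 0.688, 0.726, 0.0]
force: [-1.1, 0.2, 6.3]
grip_width: 0.359
grip_force: 39.2
```

```bash
python3 -m inch '0 0 0 0 0 0; 0 0 -2 0 0 0; 0 0 -4 0 0 0; 0 0 -8 0 0 0; 0 0 -12 0 0 0; 0 0 -18 0 0 0; 0 0 -20 0 0 0; 0 0 -20 0 0 0; 0 0 -12 0 0 0; 0 0 -4 0 0 0'; python3 - <<'E'
from h import *
cap('wrist','w6'); s=ctrl.sense();print(s['eef_pos'],psi(s))
E
```

```text
time_s: 13.78
eef_pos: [587.1, -308.0, 108.5]
ee_rot: [0.002, 0.688, 0.726, 0.0]
force: [-0.6, -0.4, -0.3]
grip_width: 0.359
grip_force: 39.2
[ 586.91353696 -307.83268584  107.67450883] 93.09090909296721
```

View pics/w6.png

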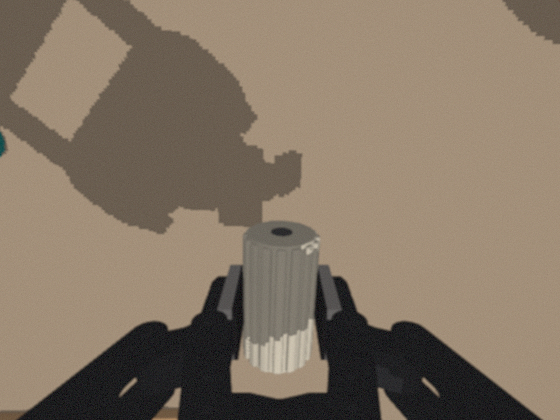

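The short roller is held with its end-face hole at (282,232), lined up with the tool.

```bash
python3 - <<'E'
from h import *
a=np.radians(93.1); q=atz('w6',282,232,117.5)-[586.9,-307.9,117.5]; d=q@[np.cos(a),np.sin(a),0]; print(d,q@[np.sin(a),-np.cos(a),0])
go(614.3,64+30-d,206,91,20,(587,-308,107,93.1))
E
```

```text
27.800034433203688 0.8729255076566752
19 2 -5 0 0 0; 19 2 -5 0 0 0; 19 2 -5 0 0 0; 19 2 -5 0 0 0; 19 2 -5 0 0 0; 18 2 -5 0 0 0; 19 3 -5 0 0 0; 18 2 -5 0 0 0; 19 3 -5 0 0 0; 18 2 -5 0 0 0
19 3 -5 0 0 0; 18 2 -5 0 0 0; 19 3 -5 0 0 0; 18 2 -5 0 0 0; 19 3 -5 0 0 0.1; 18 2 -5 0 0 0; 19 2 -5 0 0 0.1; 18 2 -5 0 0 0; 19 2 -4 0 0 0.1; 18.4 2.8 -5 0 0 0.05
end [614.3  66.2 206. ] 91.0
```

```bash
python3 -m inch '16 2 -10 0 0 0; 19 2 -10 0 0 0; 20 2 -10 0 0 0; 20 2 -10 0 0 0; 20 2 -10 0 0 0; 20 2 -10 0 0 0; 20 3 -10 0 0 0; 20 2 -10 0 0 0; 20 3 -10 0 0 0; 20 2 -10 0 0 0' && python3 -m inch '20 3 0 0 0 0; 20 2 0 0 0 0; 20 3 0 0 0 0; 20 2 0 0 0 0; 20 3 0 0 0 0.1; 20 2 0 0 0 0; 20 2 0 0 0 0.1; 16 2 0 0 0 0.1; 12 2 0 0 0 0.1; 6 2 0 0 0 0'; python3 -c "
from h import *
go(614.3,66.2,120,91,10)"
```

```text
time_s: 14.67
eef_pos: [597.4, -109.6, 205.0]
ee_rot: [-0.001, 0.688, 0.726, -0.0]
force: [-0.1, 0.5, -0.6]
grip_width: 0.361
grip_force: 39.2
time_s: 15.5
eef_pos: [612.1, 65.5, 204.6]
ee_rot: [-0.001, 0.702, 0.712, -0.0]
force: [-0.4, -0.4, -0.8]
grip_width: 0.359
grip_force: 39.2
0 0 8 0 0 -0; 0 0 9 0 0 -0; 0 0 8 0 0 -0; 0 0 9 0 0 -0; 0 0 8 0 0 -0; 0 0 9 0 0 -0; 0 1 8 0 0 -0; 0 0 9 0 0 -0; 0 1 8 0 0 -0; 0.6 0.2 8.6 0 0 -0.04
end [614.3  66.2 120. ] 91.01
```

```bash
python3 -m inch '0 0 12 0 0 0; 0 1 12 0 0 0; 0 0 12 0 0 0; 0 1 12 0 0 0; 0 0 12 0 0 0; 0 0 10 0 0 0; 0 0 7 0 0 0; 0 0 5 0 0 0; 0 0 3 0 0 0; 0 0 1 0 0 0' && python3 -m inch '0 0 1 0 0 0; 0 0 1 0 0 0; 0 0 0 0 0 0; 0 0 0 0 0 0; 0 0 0 0 0 0; 0 0 0 0 0 0; 0 0 0 0 0 0; 0 0 0 0 0 0; 0 0 0 0 0 0; 0 0 0 0 0 0'
```

```text
time_s: 16.33
eef_pos: [614.8, 63.3, 119.1]
ee_rot: [-0.0, 0.703, 0.711, -0.0]
force: [0.6, 0.8, 0.3]
grip_width: 0.359
grip_force: 39.2
time_s: 17.17
eef_pos: [614.8, 63.3, 117.4]
ee_rot: [0.0, 0.703, 0.711, 0.0]
force: [0.3, -1.1, -0.7]
grip_width: 0.357
grip_force: 39.2
```

```bash
python3 -m inch '1 0 0.5 0 0 0; 1 0 0.5 0 0 0; 0 0 0.5 0 0 0; 0 0 0 0 0 0; 0 0 0 0 0 0; 0 0 0 0 0 0; 0 0 0 0 0 0; 0 0 0 0 0 0; 0 0 0 0 0 0; 0 0 0 0 0 0'
```

```text
time_s: 18.0
eef_pos: [614.8, 65.5, 116.2]
ee_rot: [0.0, 0.703, 0.711, 0.0]
force: [-2.6, 1.3, 4.7]
grip_width: 0.359
grip_force: 39.6
```

Contact at 4.7 N, so I'll open the gripper and lift.

```bash
python3 -m inch '0 0 0 0 0 0; 0 0 0 0 0 0; 0 0 0 0 0 0; 0 0 0 0 0 0; 0 0 -3 0 0 0; 0 0 -6 0 0 0; 0 0 -12 0 0 0; 0 0 -20 0 0 0; 0 0 -20 0 0 0; 0 0 -15 0 0 0' 0.55; python3 - <<'E'
from h import *
cap('wrist','w7'); cap('side','s7')
a=cv2.imread('pics/w7.png');b=cv2.imread('pics/s7.png')
cv2.imwrite('pics/c7.png',np.hstack([cv2.resize(a,(400,300)),cv2.resize(b[140:305,185:405],(400,300))]))
s=ctrl.sense();print(s['eef_pos'],psi(s))
E
```

```text
time_s: 18.83
eef_pos: [615.1, 65.3, 194.3]
ee_rot: [0.001, 0.703, 0.711, 0.001]
force: [-0.0, 0.8, -0.1]
grip_width: 0.551
grip_force: 0.0
[615.86635111  65.29618628 195.10938509] 90.6936642597354
```

View pics/c7.png

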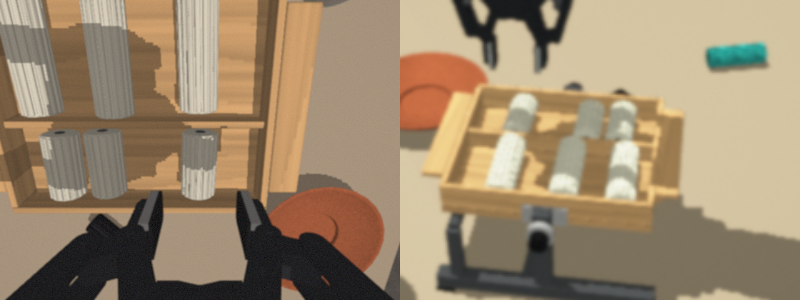

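The wrist and side views show both loose rollers straight at the back of their rows. I've now viewed 11 pictures, one over the limit of 10, so I'll open no more and check only by numbers. Next I'll press the near ledge with the gripper shut.

```bash
python3 -m inch '3 -14 0 0 0 0; 5 -20 0 0 0 0; 6 -21 0 0 0 0; 6 -21 0 0 0 0; 6 -21 0 0 0 0; 6 -21 0 0 0 0; 6 -21 0 0 0 0; 5 -21 0 0 0 0; 3 -16 5 0 0 0; 2 -8 5 0 0 0' 0 && python3 -c "
from h import *
cap('scene','t0');cap('side','u0')
go(427.5,117,150,91,10)"
```

```text
time_s: 19.77
eef_pos: [428.3, 111.5, 181.4]
ee_rot: [-0.0, 0.703, 0.712, -0.0]
force: [0.6, -0.8, 0.4]
grip_width: 0.0
grip_force: 0.0
1 -0 3 0 0 -0; 1 -0 3 0 0 -0; 0 -0 3 0 0 -0; 1 -0 3 0 0 -0; 0 -0 3 0 0 -0; 1 -0 3 0 0 -0; 0 -0 3 0 0 -0; 1 -0 3 0 0 -0; 0 -1 4 0 0 -0; 0.6 -0.2 3 0 0 -0.05
end [427.5 117.  150. ] 91.02
```

```bash
python3 -m inch '1 0 8 0 0 0; 1 0 8 0 0 0; 1 0 8 0 0 0; 1 0 6 0 0 0; 1 0 4 0 0 0; 0 0 4 0 0 0; 0 0 4 0 0 0; 0 0 4 0 0 0; 0 0 4 0 0 0; 0 0 4 0 0 0' && python3 -m inch '0 0 4 0 0 0; 0 0 4 0 0 0; 0 0 4 0 0 0; 0 0 4 0 0 0; 0 0 4 0 0 0; 0 0 4 0 0 0; 0 0 4 0 0 0; 0 0 2 0 0 0; 0 0 0 0 0 0; 0 0 0 0 0 0'
python3 - <<'E'
from h import *
cap('scene','t1');cap('side','u1');s=ctrl.sense();print(s['eef_pos'],s['force'])
E
```

```text
time_s: 20.7
eef_pos: [429.6, 116.1, 127.9]
ee_rot: [-0.0, 0.703, 0.711, -0.001]
force: [-6.5, -0.0, 7.7]
grip_width: -0.002
grip_force: 4.0
time_s: 21.53
eef_pos: [430.5, 116.1, 97.9]
ee_rot: [0.0, 0.703, 0.711, 0.0]
force: [-0.2, -0.6, 0.4]
grip_width: -0.0
grip_force: 0.0
[430.53176    116.06249571  98.00878224] [ 0.37320152 -0.26028004  0.33498146]
```

```bash
cat > th.py <<'E'
from h import *
import sys
a0=np.radians(.9);Rz=np.array([[np.cos(a0),-np.sin(a0),0],[np.sin(a0),np.cos(a0),0],[0,0,1]])
C=np.array([558.5,117,110])
def W(p,th):
    c,s=np.cos(th),np.sin(th); x,y,z=p; return Rz@[x*c-z*s,y,z*c+x*s]+C
def model(f,th,shp):
    m=np.zeros(shp,np.uint8)
    for X0,X1,Y,Z0,Z1 in ((-116,116,95,-8,30),(-142,-116,75,20,30),(116,142,75,20,30)):
        P=np.array([proj(f,W((x,y,z),th)) for x in (X0,X1) for y in (-Y,Y) for z in (Z0,Z1)],np.float32)
        cv2.fillConvexPoly(m,cv2.convexHull(P).astype(np.int32),1)
    return m
def est(f,box=(225,365,145,290)):
    u0,u1,v0,v1=box; im=cv2.imread('pics/'+f+'.png'); h=cv2.cvtColor(im,cv2.COLOR_BGR2HSV)
    w=(h[:,:,1]>95).astype(np.uint8)
    w|=((im.min(2)>125)&(h[:,:,1]<60)).astype(np.uint8)
    w=cv2.morphologyEx(w,cv2.MORPH_CLOSE,np.ones((5,5)))[v0:v1,u0:u1]
    T=np.arange(-.1,.7,.02); S=[]
    for t in T:
        m=model(f,t,im.shape[:2])[v0:v1,u0:u1]; S.append((m&w).sum()/(m|w).sum())
    i=np.argmax(S); print(f,'theta',round(T[i],2),'iou',round(max(S),3),np.round(S[max(0,i-4):i+5],3))
if __name__=='__main__':
    for f in sys.argv[1:]: est(f)
E
python3 th.py scene0 t0 t1
python3 - <<'E'
from h import *
im=cv2.cvtColor(cv2.imread('pics/scene0.png'),cv2.COLOR_BGR2HSV)
print('table',im[230,230],im[150,230],'wood',im[225,310],im[215,262])
E
```

```text
scene0 theta 0.02 iou 0.905 [0.871 0.88  0.885 0.897 0.905 0.895 0.889 0.881 0.864]
t0 theta 0.02 iou 0.918 [0.883 0.892 0.897 0.909 0.918 0.908 0.903 0.895 0.877]
t1 theta 0.34 iou 0.889 [0.829 0.852 0.871 0.881 0.889 0.879 0.871 0.859 0.839]
table [ 19  55 115] [ 17  61 108] wood [ 17 102 130] [ 18 122 136]
```

```bash
python3 -m inch '0 0 3 0 0 0; 0 0 3 0 0 0; 0 0 2 0 0 0; 0 0 1.5 0 0 0; 0 0 0 0 0 0; 0 0 0 0 0 0; 0 0 0 0 0 0; 0 0 0 0 0 0; 0 0 0 0 0 0; 0 0 0 0 0 0'
python3 - <<'E'
from h import *
cap('scene','t2');cap('side','u2');s=ctrl.sense();print(s['eef_pos'],s['force'])
E
python3 th.py t2
```

```text
time_s: 22.47
eef_pos: [430.0, 116.1, 88.3]
ee_rot: [-0.0, 0.703, 0.711, -0.0]
force: [-0.4, -0.3, -0.9]
grip_width: -0.003
grip_force: 0.0
[430.07354641 116.12224732  88.34823448] [ 0.32976393 -0.30579357 -0.49088467]
t2 theta 0.4 iou 0.853 [0.791 0.805 0.821 0.839 0.853 0.85  0.847 0.832 0.81 ]
```

```bash
cat > prof.py <<'E'
from th import *
def prof(f,th):
    im=cv2.imread('pics/'+f+'.png'); h=cv2.cvtColor(im,cv2.COLOR_BGR2HSV)
    for n,y0 in (('long',39),('short',-54)):
        s=''
        for x in range(-110,111,5):
            v=[h[int(round(q[1])),int(round(q[0])),1] for q in (proj(f,W((x,y0+dy,24),th)) for dy in (-15,-8,0,8,15))]
            s+='#' if np.median(v)<65 else '.'
        print(f,n,s)
for a in sys.argv[1:]:
    f,t=a.split(':'); prof(f,float(t))
E
python3 prof.py t0:0 u0:0 t2:.41 u2:.41
```

```text
t0 long ....#########....########......########......
t0 short ......################.........########......
u0 long ...#######......######........######.........
u0 short .....#######.#######..........######.........
t2 long .##########################..................
t2 short ###########################..................
u2 long .###################.........................
u2 short ####################.........................
```

```bash
python3 -m inch '0 0 -10 0 0 0; 0 0 -20 0 0 0; 0 0 -26 0 0 0; 0 0 -28 0 0 0; 0 10 -20 0 0 0; 0 20 -14 0 0 0; 0 26 -10 0 0 0; 0 28 -6 0 0 0; 0 28 -4 0 0 0; 0 28 0 0 0 0' && python3 -m inch '1 26 0 0 0 0; 1 22 0 0 0 0; 1 18 0 0 0 0; 1 12 0 0 0 0; 1 6 0 0 0 0; 0 2 0 0 0 0; 0 0 4 0 0 0; 0 0 4 0 0 0; 0 0 4 0 0 0; 0 0 2 0 0 0'; python3 - <<'E'
from h import *
cap('scene','t3');s=ctrl.sense();print(s['eef_pos'],s['force'])
E
python3 th.py t3; python3 prof.py t3:.41
```

```text
time_s: 23.4
eef_pos: [571.6, 117.9, 227.3]
ee_rot: [0.001, 0.703, 0.711, 0.001]
force: [0.5, -0.6, 0.2]
grip_width: -0.001
grip_force: 0.0
time_s: 24.23
eef_pos: [655.5, 123.9, 211.7]
ee_rot: [-0.0, 0.703, 0.711, -0.0]
force: [0.8, -0.0, -0.3]
grip_width: 0.005
grip_force: 0.0
[655.51497044 123.83688737 211.5379379 ] [-0.73598462  0.34806137 -0.93805219]
t3 theta 0.4 iou 0.6 [0.561 0.572 0.581 0.592 0.6   0.594 0.587 0.574 0.554]
t3 long .##########################..................
t3 short ###########################..................
```

```bash
python3 -m inch '-1 0 5 0 0 0; -1 0 5 0 0 0; -1 0 5 0 0 0; -1 0 4 0 0 0; -1 1 4 0 0 0; 0 2 4 0 0 0; 0 2 4 0 0 0; 0 2 4 0 0 0; 0 2 4 0 0 0; 0 2 4 0 0 0' && python3 -m inch '0 2 4 0 0 0; 0 2 4 0 0 0; 0 1 4 0 0 0; 0 1 3 0 0 0; 0 1 3 0 0 0; 0 1 2 0 0 0; 0 0 2 0 0 0; 0 0 2 0 0 0; 0 0 1 0 0 0; 0 0 0 0 0 0'
```

```text
time_s: 25.12
eef_pos: [668.2, 118.9, 171.3]
ee_rot: [0.002, 0.703, 0.711, 0.002]
force: [-0.9, 0.1, 10.2]
grip_width: 0.002
grip_force: 5.0
time_s: 25.95
eef_pos: [677.4, 118.9, 147.0]
ee_rot: [0.003, 0.703, 0.711, 0.003]
force: [5.4, 1.0, 10.0]
grip_width: 0.004
grip_force: 5.1
```

```bash
python3 -m inch '0 1 2 0 0 0; 0 1 2 0 0 0; 0 1 1 0 0 0; 0 0 1 0 0 0; 0 0 1 0 0 0; 0 0 0 0 0 0; 0 0 0 0 0 0; 0 0 0 0 0 0; 0 0 0 0 0 0; 0 0 0 0 0 0'
```

```text
time_s: 26.78
eef_pos: [679.5, 119.0, 140.0]
ee_rot: [0.002, 0.703, 0.711, 0.002]
force: [0.2, -1.0, 11.6]
grip_width: -0.002
grip_force: 6.0
```

```bash
python3 -m inch '0 0 0.5 0 0 0; 0 0 0.5 0 0 0; 0 0 0.5 0 0 0; 0 0 0.5 0 0 0; 0 0 0 0 0 0; 0 0 0 0 0 0; 0 0 0 0 0 0; 0 0 0 0 0 0; 0 0 0 0 0 0; 0 0 0 0 0 0'; python3 -c "
from h import *
cap('scene','t4');cap('side','u4')"; python3 th.py t4;
```

```text
time_s: 27.62
eef_pos: [679.6, 119.0, 140.0]
ee_rot: [0.003, 0.703, 0.711, 0.002]
force: [-5.0, -0.9, 21.8]
grip_width: 0.001
grip_force: 11.1
t4 theta 0.02 iou 0.535 [0.521 0.525 0.528 0.535 0.535 0.526 0.516 0.51  0.497]
```

The force rises while the height stays at 140 mm, so the tray is on its hard stop. I'll lift off and check.

```bash
python3 -m inch '0 0 -2 0 0 0; 0 0 -6 0 0 0; 0 0 -12 0 0 0; 0 0 -18 0 0 0; 0 0 -20 0 0 0; 0 0 -20 0 0 0; 0 0 -16 0 0 0; 0 0 -8 0 0 0; 0 0 0 0 0 0; 0 0 0 0 0 0' && python3 -m inch '-10 0 0 0 0 0; -25 0 0 0 0 0; -30 0 0 0 0 0; -30 0 0 0 0 0; -30 0 0 0 0 0; -30 0 0 0 0 0; -20 0 0 0 0 0; -10 0 0 0 0 0; 0 0 0 0 0 0; 0 0 0 0 0 0';  python3 -c "
from h import *
cap('scene','t5');cap('side','u5');print(ctrl.sense()['eef_pos'])
for a,b,bx in (('side0','u5',(290,345,340,415)),('scene0','t5',(400,450,195,250)),('scene0','t5',(300,340,280,330)),('side0','u5',(140,190,245,310))):
    p,q=[cv2.imread('pics/%s.png'%k).astype(int)[bx[2]:bx[3],bx[0]:bx[1]] for k in (a,b)]; print((abs(p-q).max(2)>40).mean())
"; python3 th.py t5; python3 prof.py t5:0 u5:0
```

```text
time_s: 28.55
eef_pos: [678.0, 119.1, 236.9]
ee_rot: [-0.0, 0.703, 0.711, -0.0]
force: [-0.3, -0.2, -0.4]
grip_width: 0.003
grip_force: 0.0
time_s: 29.38
eef_pos: [680.2, -65.6, 236.8]
ee_rot: [-0.001, 0.703, 0.711, -0.0]
force: [0.5, 0.6, -0.4]
grip_width: 0.001
grip_force: 0.0
[680.32877028 -64.47098463 237.19222342]
0.0
0.0
0.0
0.0
t5 theta 0.02 iou 0.883 [0.851 0.859 0.865 0.877 0.883 0.873 0.866 0.858 0.84 ]
t5 long .#####################.......................
t5 short .#####################.......................
u5 long .###################.........................
u5 short .###################.........................
```

```bash
python3 -c "
from rig import ctrl
print(ctrl.finish_job())"
```

```text
the job is handed in; nothing more can be done
None
```

The job is handed in (no verdict came back): by my image measurements the tray was tipped to about 0.41 rad and is level again, all six rollers are closed up at the near end, and the mug and jar show no movement (the dish was not checked by number); I viewed 11 pictures, one over the limit of 10.

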